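Show the fitter which bolt goes in which hole

TASK

The lamp's round green foot still lacks one of its six bolts, and the fitter has to be shown what goes where. Point from straight above at the middle of the long hex bolt lying on the rubber mat, the fingertips two to three centimetres over it, and stay there for two seconds; then point in the same way at the middle of the one empty bolt hole in the foot, stay two seconds there too, and finish while still pointing at it. Touch nothing, and come down over no other fastener on the way.

Things in the scene. Friction and masses are not known exactly. Their poses are not given: they have to be found in the camera images.
- long_bolt_mid (a point): The long hex bolt, plain steel, loose, lying on the rubber mat. 60 mm long over all: a hexagonal head 24 mm across flats and 10 mm thick, and a threaded shank 16 mm in diameter and 50 mm long. The point is on the upper side of the shank, half-way along the whole bolt; x runs from head to shank end, z is up. It lies at any yaw.
- short_bolt_mid (a point): The short hex bolt, a bystander on the same mat: the same head, but a shank only 25 mm long (35 mm over all). The point is on its upper side, half-way along; x runs from head to shank end, z is up.
- eye_bolt_mid (a point): The eye bolt, a bystander on the same mat: a flat-lying ring 52 mm across of 12 mm bar with a threaded shank 12 mm in diameter, 90 mm long over all. The point is on its upper side where the ring meets the shank; x runs along the shank, z is up.
- long_nut_mid (a point): The long hexagonal connecting nut, a bystander on the same mat: a hexagonal bar 24 mm across flats and 48 mm long with a threaded bore, lying. The point is on the middle of its upper flat; x runs along its length, z is up.
- mat: The black rubber mat under the four loose fasteners, 270 x 270 x 3 mm, fixed to the bench. Origin at the centre of its underside. The four fasteners lie on it in two rows of two, some 130 mm apart, in any order. Other tools and tubs lying about the work are under 80 mm tall; along the edges of the bench stand things up to 215 mm tall.
- lamp_foot: The lamp's foot, fixed, at any yaw: a round green flange 230 mm across on a bare metal plate 250 mm across on two battens; flange top 58 mm above the bench. Two tube sockets 34 mm across and three lugs stand within 55 mm of its centre, up to 103 mm above the bench. Six bolt holes lie evenly on a circle of 90 mm radius. Origin on the bench under the centre; x points to the empty hole, z up.
- empty_hole (a point): The one empty bolt hole in the foot, 18 mm in diameter. The point is at the middle of its mouth, level with the flange's top; z is up. The nearest upright part, a socket, begins 49 mm from this point towards the foot's centre.
- fitted_bolt1 (a point): Top of the head of a bolt already fitted in the foot: hexagonal head 24 mm across flats on a 30 mm washer, 13 mm above the flange. This one is next to the empty hole, counter-clockwise seen from above.
- fitted_bolt2 (a point): Top of the head of the next fitted bolt counter-clockwise, same shape.
- fitted_bolt3 (a point): Top of the head of the fitted bolt opposite the empty hole, same shape.
- fitted_bolt4 (a point): Top of the head of the next fitted bolt counter-clockwise, same shape.
- fitted_bolt5 (a point): Top of the head of the fitted bolt next to the empty hole, clockwise, same shape.
Mind the look-alikes: they are no part of the job. Leave any red or yellow look-alike of the part that bears long_bolt_mid alone.

How it is judged:
By the outcome, as a careful person would: the job done as asked, in the order asked, and still so for the second after the job is handed in, with the robot touching nothing.
It also fails if it takes over 45 s, if anything falls off the work surface, if the arm or the gripper's body presses on something with over 40 N, if the wrist force passes 120 N, or if a joint passes its speed limit or range.

ROBOT

A 7-joint arm with a two-finger parallel gripper is mounted at the origin on the work surface. World frame = base frame: x ahead of the robot, y to its left, z up, the work surface at z = 0. Lengths are in m, angles in rad, forces in N, time in s.
With the tool pointing down it reaches from about 0.425 to 0.875 m from the base axis. Payload 4.7 kg.
Tool frame: the origin (TCP) lies at the very end of the fingers, on their centre line; the grasp point (between the pads) lies 19 mm behind it; x points along the fingers, z is the direction in which the jaws open and shut, and the axes are right-handed (so a half turn about x gives the same grasp; the last joint's range is limited). The gripper opens to 87 mm and grips with 3 to 60 N. Pads are 19 mm wide; open, the fingers measure 117 mm over their backs; the gripper's body (75 mm by 190 mm) begins 51 mm behind the grasp point.
Start: joints at [1.13, 0.321, -0.07, 1.45, 0.023, 1.371, -0.057], TCP at [0.286, -0.584, 0.223] pointing down, gripper open.
Joint ranges: [-2.86, 2.86], [-0.3, 2.09], [-1.38, 1.24], [0.06, 2.45], [-1.56, 4.7], [0.09, 2.05], [-2.69, 2.69]. Speed limits (rad/s): [2.57, 2.57, 3.14, 3.14, 3.14, 3.14, 3.14].

INTERFACE

Orientations are given as a rotation vector (axis times angle).
In Python, from bench import * gives the robot as it stands.
- The arm moves only by the shell command python3 -m handwheel 'ROWS' [OPENING] [FORCE]. ROWS is JSON, a list of rows, each an object with "xyz": the shift along the world's x, y, z in cm, a list of three; "angular": the turn, a rotation vector about the world's x, y, z in degrees, a list of three. A call has 1 to 5 rows; each row shifts and turns the pose as measured when the row begins; what a row does not reach is not made up. A row lasts 1/12 s, in which the tool goes at most 41.7 mm and 7.16 degrees, less where a joint would pass 70% of its speed; a pose out of reach is approached as far as the arm can. A call with a gripper value outside its range is refused whole. OPENING is the finger opening in cm, from 0 to 8.7, set as the call begins (- or left out, the last holds). The fingers move at their own pace and stop on an object; FORCE is the grip in N (left out, the last holds). Time passes only in rows, so rows that do not move let the fingers close. It gives the time, the measured TCP pose, the force and the opening at its end, in the units of the state.
- get_state(): the state, without advancing time (a new reading comes with each control period).
- get_image(name): name is "scene" or "top"; returns a dict with "pixels" (420x560x3 uint8, blue, green, red), "K" (3x3 intrinsics, pixels), "dist" ([k1, k2, p1, p2, k3] as OpenCV has them; the pictures are not rectified), "cam_to_world" (4x4, takes a point from camera to world coordinates). Camera axes: x right, y down, z forward; pixel columns grow to the right and rows downward; lengths in m; the calibration is good to about 2 mm. A picture is of the moment at which its call begins. There is no depth.
- close_job(): hands the job in, once; it reports no verdict.
The state is a dict: "time": time; "joint_positions": joint angles; "qd": joint speeds; "joint_torque": joint torques, N m; "position": TCP position; "tool_rot": TCP orientation; "ft_force": force on the tool from outside, world axes, zero at the start; "torque": the same for the moment, N m; "grip_width": opening from 0.0 (shut) to 1.0 (fully open).
Only numpy, scipy, OpenCV 4.12 (cv2) and the standard library are available. Lean on these libraries where they do the work, as an engineer would, in place of code of your own. Each camera call takes 0.05 s, during which the arm holds its last target.

## Working session

There is one attempt and no reset: what is moved stays moved. The work goes in short steps, Python scripts to look and compute and a shell command to move; the robot and the scene stay as the last step left them, time stands still between calls to the robot, and variables do not carry over. Pictures are saved under pics/ and viewed, and the job is handed in when it is done.

```bash
mkdir -p pics
cat > h.py <<'E'
from bench import *
import cv2, numpy as np, pickle
def snap(n,tag):
    im=get_image(n); cv2.imwrite(f'pics/{tag}.png',im['pixels']); pickle.dump(im,open(f'{tag}.pkl','wb')); return im
def load(tag): return pickle.load(open(f'{tag}.pkl','rb'))
def ray(im,uv):
    p=cv2.undistortPoints(np.array([[uv]],float),np.array(im['K']),np.array(im['dist'],float))[0,0]
    T=np.array(im['cam_to_world']); d=T[:3,:3]@[p[0],p[1],1]; return T[:3,3],d/np.linalg.norm(d)
def atz(im,uv,z):
    o,d=ray(im,uv); return o+d*(z-o[2])/d[2]
def tri(a,ua,b,ub):
    o1,d1=ray(a,ua);o2,d2=ray(b,ub)
    s=np.linalg.lstsq(np.c_[d1,-d2],o2-o1,rcond=None)[0]
    p,q=o1+s[0]*d1,o2+s[1]*d2; return (p+q)/2,np.linalg.norm(p-q)
def proj(im,P):
    T=np.linalg.inv(np.array(im['cam_to_world'])); 
    return cv2.projectPoints(np.array(P,float).reshape(-1,3),cv2.Rodrigues(T[:3,:3])[0],T[:3,3],np.array(im['K']),np.array(im['dist'],float))[0].reshape(-1,2)
def crop(tag,u0,v0,w,h,s,out):
    p=load(tag)['pixels'][v0:v0+h,u0:u0+w]; cv2.imwrite(f'pics/{out}.png',cv2.resize(p,None,fx=s,fy=s,interpolation=cv2.INTER_CUBIC))
E
python3 - <<'E'
from h import *
for n in('scene','top'):
    im=snap(n,n+'0'); print(n,np.round(im['K'],1).tolist(),im['dist'],np.round(im['cam_to_world'],3).tolist())
print(get_state())
E
```

```text
scene [[395.0, 0.0, 277.6], [0.0, 395.0, 216.0], [0.0, 0.0, 1.0]] [-0.05612157  0.          0.          0.          0.        ] [[0.474, 0.658, -0.586, 0.947], [0.88, -0.342, 0.329, -0.19], [0.016, -0.671, -0.741, 0.623], [0.0, 0.0, 0.0, 1.0]]
top [[422.3, 0.0, 283.2], [0.0, 422.3, 213.7], [0.0, 0.0, 1.0]] [-0.00731805  0.          0.          0.          0.        ] [[-0.015, -0.988, 0.153, 0.393], [-1.0, 0.015, -0.006, 0.053], [0.004, -0.153, -0.988, 0.905], [0.0, 0.0, 0.0, 1.0]]
{'time': 0.1, 'joint_positions': array([ 1.13007282,  0.32177578, -0.07009514,  1.45155559,  0.02263091,
        1.37079631, -0.05688874]), 'qd': array([-0.00023581, -0.00276638, -0.00024452, -0.00360794,  0.0002071 ,
       -0.0007949 ,  0.00042442]), 'joint_torque': array([ 2.22898018e-05, -4.92571807e+01, -4.06126678e-01, -3.13400352e+01,
       -6.43235212e-02,  3.94687720e-02,  4.38653035e-05]), 'position': array([ 0.28528156, -0.5834974 ,  0.2215522 ]), 'tool_rot': array([ 0.86882174,  1.39228346, -0.8674744 ]), 'ft_force': array([ 0.7691697 , -0.00913384,  0.1576235 ]), 'torque': array([ 0.00652203, -0.01054497, -0.0178988 ]), 'grip_width': 1.0039314349713602}
```

View pics/scene0.png

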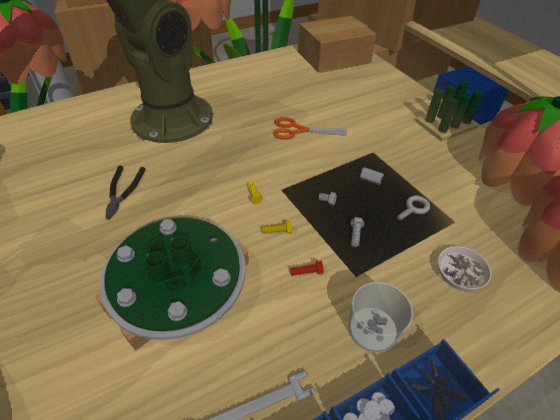

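View pics/top0.png

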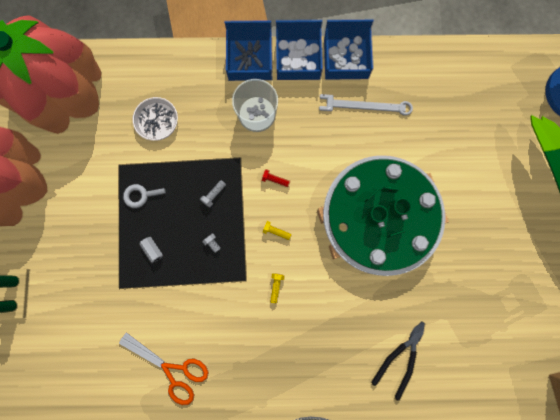

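Scene picture: mat on the right, the long bolt at about (357,232), foot at lower left with its dark hole near (213,240). Top picture:
- On the mat: eye bolt (140,194), bolt A (213,193), nut (150,249), bolt B (211,243).
- Off the mat: red and yellow look-alikes at (276,180), (277,231) and (277,288).
- Empty hole, probably (344,227).

I'll confirm these in crops.

Run:
```python
from h import *
crop('top0',190,170,50,90,6,'c1'); crop('top0',320,150,130,130,4,'c2')
crop('scene0',305,150,130,110,6,'c3'); crop('scene0',95,210,160,125,5,'c4')
a=cv2.imread('pics/c1.png');b=cv2.imread('pics/c2.png')
c=np.zeros((540,820,3),np.uint8);c[:540,:300]=a;c[:520,300:820]=b;cv2.imwrite('pics/c12.png',c)
```

```text
(no output)
```

View pics/c1.png

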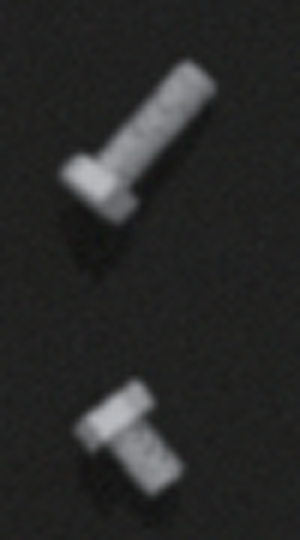

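View pics/c2.png

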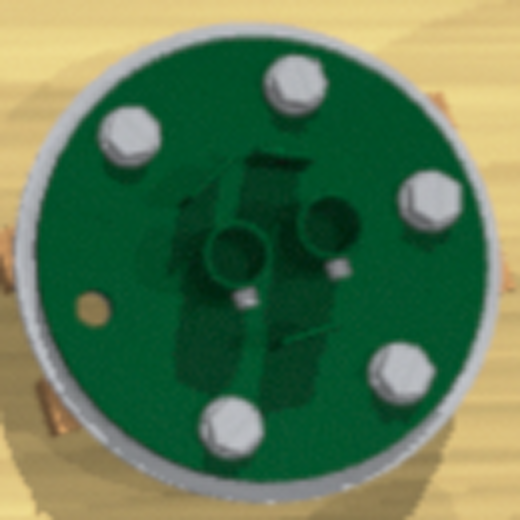

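View pics/c3.png

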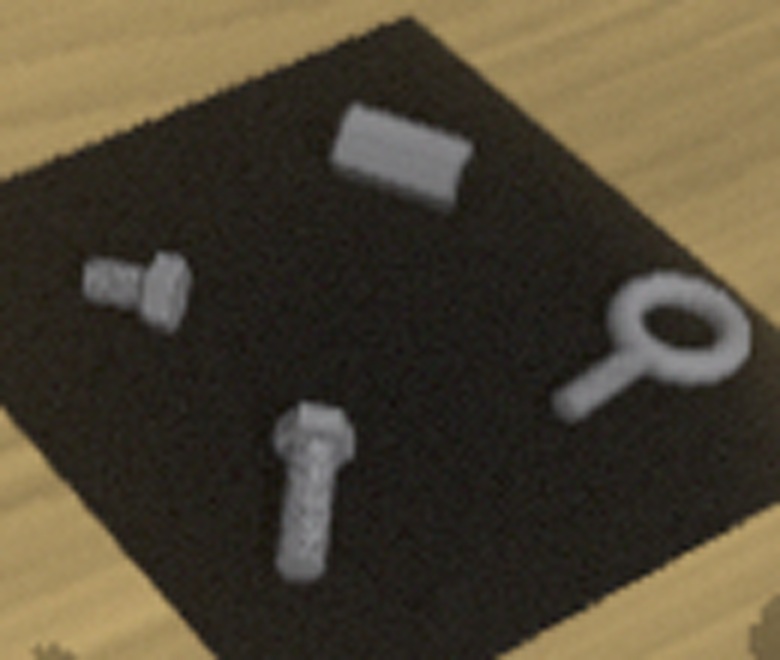

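View pics/c4.png

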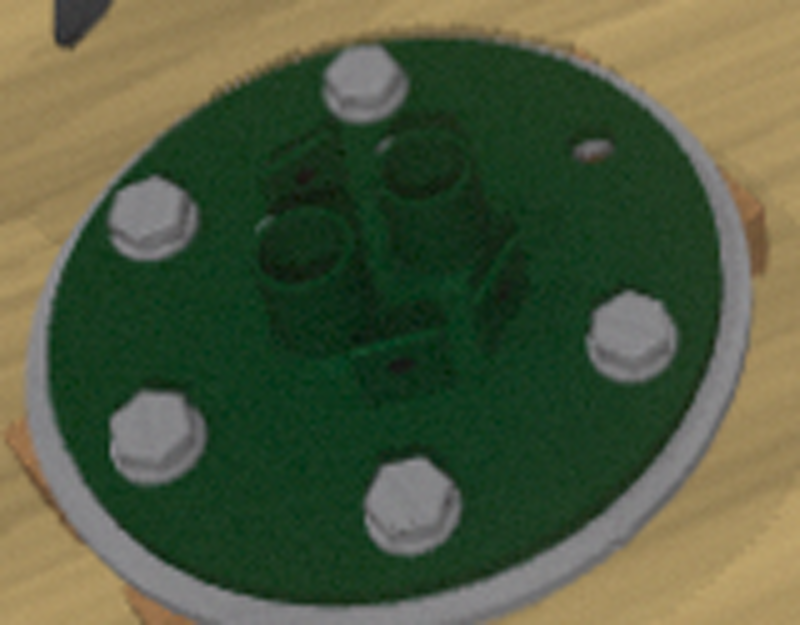

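Confirmed in the crops:
- **Target bolt:** bolt A, top (213,193) and scene (357,232). It is plain steel with a shank about twice the length of bolt B's, so it is the long hex bolt. B is the short one.
- **Empty hole:** top (343.3,227.4) and scene (213.3,240). There is no bolt head there, and it is the only dark or wood-coloured hole on the bolt circle.

Run:
```python
from h import *
t,s=load('top0'),load('scene0')
T=lambda u,v:(190+u/6-.4,170+v/6-.4); S=lambda u,v:(305+u/6-.4,150+v/6-.4)
# shank end upper centre, head-shank junction upper
for n,a,b in(('end',T(201,76),S(302,568)),('junc',T(112,174),S(312,455)),('hole',(320+93/4-.4,150+309/4-.4),(95+592/5-.4,210+150/5-.4))):
    p,e=tri(t,a,s,b); print(n,p.round(4),round(e,4))
print('end@z.017',atz(t,T(201,76),.017),atz(s,S(302,568),.017))
print('junc@z.022',atz(t,T(112,174),.022),atz(s,S(312,455),.022))
print('hole@.058',atz(t,(342.9,226.9),.058),atz(s,(213.0,239.6),.058))
# fitted bolt tops z .071
B=[atz(t,(320+u/4-.4,150+v/4-.4),.071)[:2] for u,v in((131,133),(296,83),(430,200),(401,372),(231,427))]
SB=[atz(s,(95+u/5-.4,210+v/5-.4),.071)[:2] for u,v in((365,78),(153,212),(157,430),(411,500),(631,328))]
print(np.round(B,4).tolist(),np.round(SB,4).tolist())
for Q in (B,SB):
    Q=np.array(Q); c=np.linalg.lstsq(np.c_[2*Q,np.ones(5)],(Q**2).sum(1),rcond=None)[0]; print('c',c[:2],np.sqrt(c[2]+c[0]**2+c[1]**2), 'hole pred', 6*c[:2]-Q.sum(0)-0*c[:2])
# others
for n,uv in (('eye',(140,194)),('nut',(150,249)),('short',(211,243)),('red',(276,180)),('y1',(277,231)),('y2',(277,288)),('cup',(255,105)),('tub',(155,119))): print(n,atz(t,uv,.02).round(3))
R=cv2.Rodrigues(get_state()['tool_rot'])[0]; print(R.round(3))
```

```text
end [0.602  0.1779 0.0143] 0.0033
junc [0.5657 0.2084 0.0173] 0.0021
hole [ 0.4957 -0.0717  0.0556] 0.0015
end@z.017 [0.60048417 0.17603079 0.017     ] [0.60414797 0.17786987 0.017     ]
junc@z.022 [0.56421552 0.20662735 0.022     ] [0.56899991 0.20634133 0.022     ]
hole@.058 [ 0.49504923 -0.07211332  0.058     ] [ 0.49789872 -0.07151951  0.058     ]
[[0.5829, -0.0926], [0.6077, -0.1777], [0.5462, -0.2419], [0.4599, -0.2216], [0.4341, -0.1359]] [[0.438, -0.1357], [0.4634, -0.2207], [0.5508, -0.2412], [0.6119, -0.1769], [0.5846, -0.0914]]
c [ 0.52086896 -0.15653252] 0.08915086718749562 hole pred [ 0.49446082 -0.06952896]
c [ 0.52475848 -0.15651117] 0.08890791414617194 hole pred [ 0.49985114 -0.07313458]
eye [0.577 0.353 0.02 ]
nut [0.459 0.328 0.02 ]
short [0.47 0.2  0.02]
red [0.603 0.062 0.02 ]
y1 [0.493 0.061 0.02 ]
y2 [0.375 0.063 0.02 ]
cup [0.774 0.106 0.02 ]
tub [0.744 0.326 0.02 ]
[[-0.001  0.898  0.439]
 [ 0.002  0.439 -0.898]
 [-1.    -0.    -0.002]]
```

Targets:
- **Long bolt mid:** (0.579, 0.196), top about 0.020, so TCP z ≈ 0.045.
- **Hole:** (0.4965, -0.072, 0.058), so TCP z ≈ 0.083.

I'll shut the fingers and travel at z ≈ 0.22.

```bash
python3 -m handwheel '[{"xyz":[1.2,3.3,0],"angular":[0,0,0]},{"xyz":[1.2,3.3,0],"angular":[0,0,0]},{"xyz":[1.2,3.3,0],"angular":[0,0,0]},{"xyz":[1.2,3.3,0],"angular":[0,0,0]},{"xyz":[1.2,3.3,0],"angular":[0,0,0]}]' 0 5
```

```text
time: 0.52
position: [0.3381, -0.4196, 0.2161]
tool_rot: [0.88, 1.394, -0.883]
ft_force: [1.1, -0.6, -0.2]
grip_width: 0.707
```

```bash
python3 -m handwheel '[{"xyz":[1.4,3.7,0.2],"angular":[0,0,0]},{"xyz":[1.4,3.7,0.2],"angular":[0,0,0]},{"xyz":[1.4,3.7,0.2],"angular":[0,0,0]},{"xyz":[1.4,3.7,0.2],"angular":[0,0,0]},{"xyz":[1.4,3.7,0.2],"angular":[0,0,0]}]'
python3 -m handwheel '[{"xyz":[1.4,3.7,0.2],"angular":[0,0,0]},{"xyz":[1.4,3.7,0.2],"angular":[0,0,0]},{"xyz":[1.4,3.7,0.2],"angular":[0,0,0]},{"xyz":[1.4,3.7,0.2],"angular":[0,0,0]},{"xyz":[1.4,3.7,0.2],"angular":[0,0,0]}]'
```

```text
time: 0.93
position: [0.407, -0.2255, 0.2237]
tool_rot: [0.883, 1.397, -0.888]
ft_force: [0.4, -0.5, 0.1]
grip_width: 0.326
time: 1.35
position: [0.4768, -0.0305, 0.2333]
tool_rot: [0.882, 1.396, -0.89]
ft_force: [2.3, -0.9, -0.6]
grip_width: 0.017
```

```bash
python3 -m handwheel '[{"xyz":[1.5,3.4,0],"angular":[0,0,0]},{"xyz":[1.5,3.4,0],"angular":[0,0,0]},{"xyz":[1.5,3.4,0],"angular":[0,0,0]},{"xyz":[1.5,3.4,0],"angular":[0,0,0]},{"xyz":[1.5,3.4,0],"angular":[0,0,0]}]'
python3 -m handwheel '[{"xyz":[1.5,3.2,0],"angular":[0,0,0]},{"xyz":[1.0,2.0,0],"angular":[0,0,0]},{"xyz":[0,0,0],"angular":[0,0,0]},{"xyz":[0,0,0],"angular":[0,0,0]}]'
python3 - <<'E'
from h import *
s=get_state(); print(s['position'],cv2.Rodrigues(s['tool_rot'])[0][:,0].round(3)); snap('scene','s1'); snap('top','t1')
E
```

```text
time: 1.77
position: [0.5526, 0.149, 0.2336]
tool_rot: [0.881, 1.393, -0.891]
ft_force: [0.8, -0.2, 0.9]
grip_width: 0.002
time: 2.1
position: [0.5772, 0.2141, 0.2308]
tool_rot: [0.876, 1.405, -0.88]
ft_force: [1.0, -0.9, -0.0]
grip_width: 0.006
[0.57715133 0.2140847  0.2308352 ] [-0.016  0.007 -1.   ]
```

View pics/s1.png

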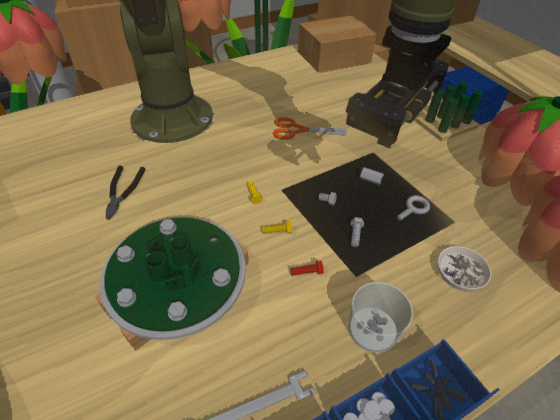

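Run:
```python
from h import *
s=load('s1');t=load('t1')
for P in([.577,.214,.231],[.577,.214,.33]): print(proj(s,P),proj(t,P))
crop('s1',330,20,140,140,4,'c5')
```

```text
[[384.13138256 143.23988588]] [[182.06005671 166.99205128]]
[[398.37691236  88.44214811]] [[165.73781616 148.55863628]]
```

View pics/c5.png

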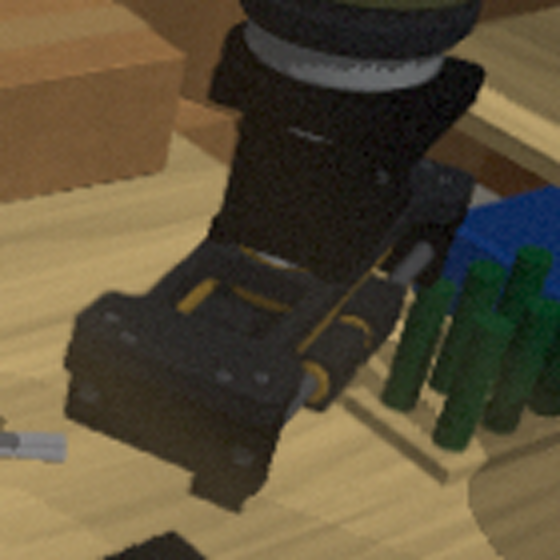

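View pics/t1.png

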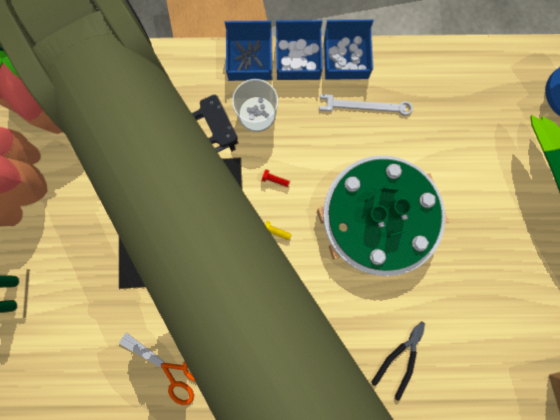

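The fingertip shows at scene (385,145), matching the TCP projection (384,143). I'll centre first, then descend.

```bash
python3 -m handwheel '[{"xyz":[0.2,-1.8,0],"angular":[-0.4,-0.9,0]},{"xyz":[0,0,0],"angular":[0,0,0]},{"xyz":[0,0,-3],"angular":[0,0,0]},{"xyz":[0,0,-3],"angular":[0,0,0]},{"xyz":[0,0,-2],"angular":[0,0,0]}]'
python3 - <<'E'
from h import *
s=get_state(); print(s['position'],cv2.Rodrigues(s['tool_rot'])[0][:,0].round(3))
E
```

```text
time: 2.62
position: [0.5826, 0.1877, 0.1556]
tool_rot: [0.889, 1.369, -0.881]
ft_force: [0.4, -0.3, -0.2]
grip_width: 0.002
[0.58258497 0.1876921  0.1556052 ] [ 0.013 -0.003 -1.   ]
```

```bash
python3 -m handwheel '[{"xyz":[-0.2,0.8,-3],"angular":[0.1,0.6,0]},{"xyz":[0,0,-3],"angular":[0,0,0]},{"xyz":[0,0,-2],"angular":[0,0,0]},{"xyz":[0,0,0],"angular":[0,0,0]},{"xyz":[0,0,0],"angular":[0,0,0]}]'
python3 - <<'E'
from h import *
s=get_state(); print(s['position'],cv2.Rodrigues(s['tool_rot'])[0][:,0].round(3))
snap('scene','s2'); crop('s2',300,110,150,150,4,'c6'); print(proj(load('s2'),s['position']))
E
```

```text
time: 3.03
position: [0.5782, 0.1871, 0.0698]
tool_rot: [0.89, 1.376, -0.902]
ft_force: [1.0, 0.3, 0.7]
grip_width: 0.007
[0.57823036 0.18705833 0.06976568] [-0.002 -0.008 -1.   ]
[[355.35046695 215.82852531]]
```

View pics/c6.png

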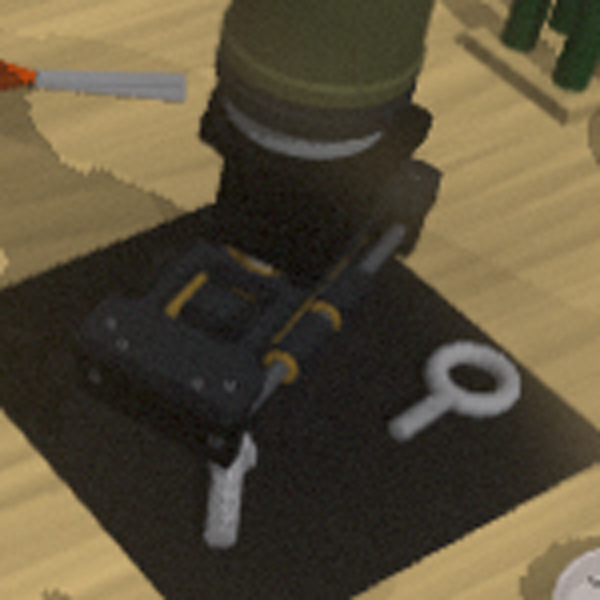

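```bash
python3 -m handwheel '[{"xyz":[0.1,0.9,-0.5],"angular":[-0.4,0,0]},{"xyz":[0,0,0],"angular":[0,0,0]},{"xyz":[0,0,0],"angular":[0,0,0]}]'
python3 - <<'E'
from h import *
s=get_state(); print(s['position'],cv2.Rodrigues(s['tool_rot'])[0][:,0].round(3))
E
```

```text
time: 3.33
position: [0.5823, 0.1963, 0.0691]
tool_rot: [0.89, 1.365, -0.905]
ft_force: [0.3, -0.7, 0.2]
grip_width: 0.007
[0.58226488 0.19633256 0.069112  ] [ 0.005 -0.014 -1.   ]
```

```bash
python3 -m handwheel '[{"xyz":[-0.3,0,-2.2],"angular":[-0.4,0.2,0]},{"xyz":[0,0,0],"angular":[0,0,0]},{"xyz":[0,0,0],"angular":[0,0,0]}]'
python3 - <<'E'
from h import *
s=get_state(); print(s['position'],cv2.Rodrigues(s['tool_rot'])[0][:,0].round(3), s['qd'].round(3))
snap('scene','s3'); crop('s3',300,150,130,130,5,'c7'); print(proj(load('s3'),s['position']))
s=get_state(); print(s['position'])
E
```

```text
time: 3.58
position: [0.5823, 0.1987, 0.0513]
tool_rot: [0.887, 1.359, -0.905]
ft_force: [0.4, 0.3, 0.8]
grip_width: 0.003
[0.58228296 0.19868169 0.05129609] [ 0.009 -0.019 -1.   ] [-0.004  0.017  0.001  0.027 -0.     0.009 -0.006]
[[359.90093577 221.54537218]]
[0.58166245 0.19846532 0.05086853]
```

View pics/c7.png

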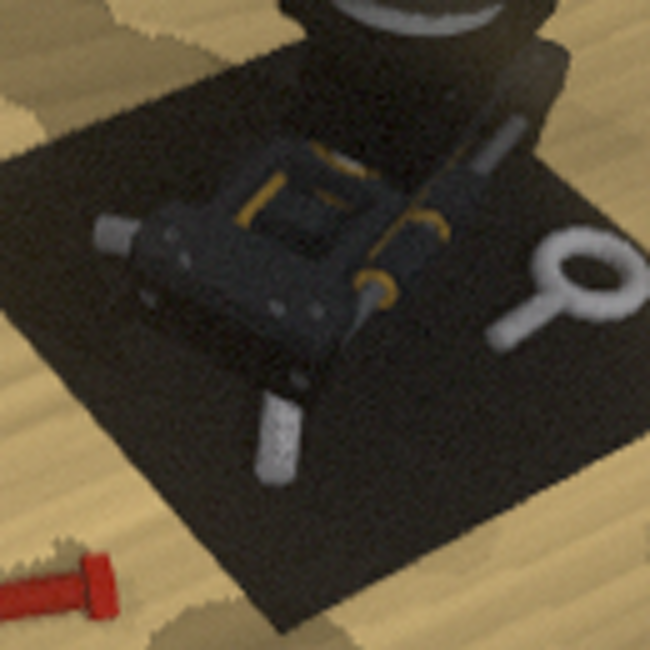

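```bash
python3 -m handwheel '[{"xyz":[-0.3,-0.2,-0.6],"angular":[1.1,0.5,0]},{"xyz":[0,0,0],"angular":[0,0,0]},{"xyz":[0,0,0],"angular":[0,0,0]}]'
python3 - <<'E'
from h import *
s=get_state(); print(s['position'],cv2.Rodrigues(s['tool_rot'])[0][:,0].round(3), s['qd'].round(3))
E
```

```text
time: 3.88
position: [0.5798, 0.1969, 0.0469]
tool_rot: [0.9, 1.378, -0.896]
ft_force: [-0.3, 0.5, 0.3]
grip_width: 0.006
[0.57977924 0.19685361 0.04690993] [ 0.001  0.002 -1.   ] [ 0.026  0.002  0.008  0.009 -0.002  0.003  0.013]
```

```bash
python3 -m handwheel '[{"xyz":[-0.1,-0.1,-0.2],"angular":[0,0,0]},{"xyz":[0,0,0],"angular":[0,0,0]},{"xyz":[0,0,0],"angular":[0,0,0]},{"xyz":[0,0,0],"angular":[0,0,0]},{"xyz":[0,0,0],"angular":[0,0,0]}]'
```

```text
time: 4.3
position: [0.5796, 0.1947, 0.0457]
tool_rot: [0.902, 1.376, -0.897]
ft_force: [-0.2, 0.5, 0.9]
grip_width: 0.005
```

```bash
python3 -m handwheel '[{"xyz":[0,0,0],"angular":[0,0,0]},{"xyz":[0,0,0],"angular":[0,0,0]},{"xyz":[0,0,0],"angular":[0,0,0]},{"xyz":[0,0,0],"angular":[0,0,0]},{"xyz":[0,0,0],"angular":[0,0,0]}]'
python3 -m handwheel '[{"xyz":[0,0.1,0],"angular":[0,0,0]},{"xyz":[0,0,0],"angular":[0,0,0]},{"xyz":[0,0,0],"angular":[0,0,0]},{"xyz":[0,0,0],"angular":[0,0,0]},{"xyz":[0,0,0],"angular":[0,0,0]}]'
```

```text
time: 4.72
position: [0.5795, 0.1952, 0.0458]
tool_rot: [0.902, 1.376, -0.896]
ft_force: [0.3, 0.1, -0.1]
grip_width: 0.008
time: 5.13
position: [0.5795, 0.1965, 0.0458]
tool_rot: [0.902, 1.376, -0.896]
ft_force: [0.3, -0.3, 0.6]
grip_width: 0.004
```

```bash
for i in 1 2 3 4 5; do python3 -m handwheel '[{"xyz":[0,0,0],"angular":[0,0,0]},{"xyz":[0,0,0],"angular":[0,0,0]},{"xyz":[0,0,0],"angular":[0,0,0]},{"xyz":[0,0,0],"angular":[0,0,0]},{"xyz":[0,0,0],"angular":[0,0,0]}]' | head -2; done
python3 - <<'E'
from h import *
s=snap('scene','s4'); snap('top','t4'); crop('s4',300,150,130,130,5,'c8'); print(proj(s,get_state()['position']),proj(s,[.579,.196,.021]))
E
```

```text
time: 5.55
position: [0.5794, 0.1964, 0.0458]
time: 5.97
position: [0.5795, 0.1963, 0.0457]
time: 6.38
position: [0.5795, 0.1964, 0.0457]
time: 6.8
position: [0.5795, 0.1964, 0.0458]
time: 7.22
position: [0.5795, 0.1964, 0.0458]
[[357.62258768 222.8624763 ]] [[355.26432224 230.92661224]]
```

View pics/c8.png

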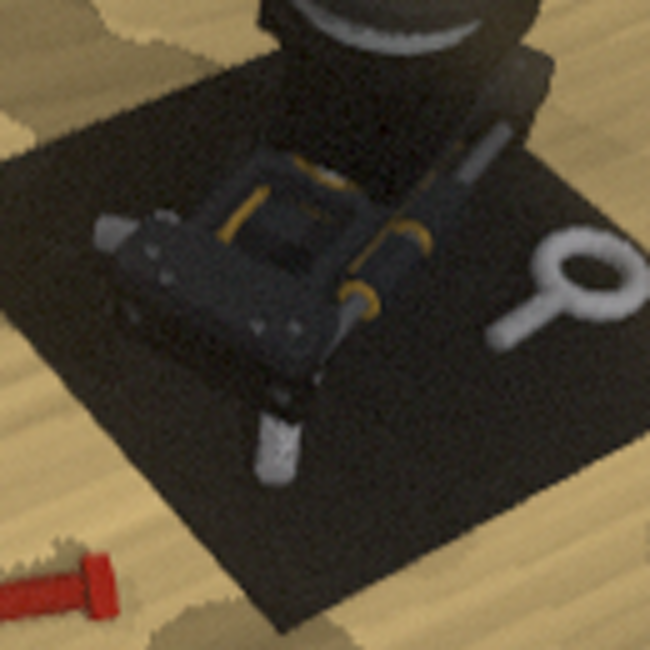

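The picture shows the fingertips at scene (356,230), right over the shank middle. The bolt has not moved and the pose was steady for about 3 s. Now up and over to the hole.

```bash
python3 -m handwheel '[{"xyz":[0,0,3],"angular":[0,0,0]},{"xyz":[0,0,4],"angular":[0,0,0]},{"xyz":[0,0,4],"angular":[0,0,0]},{"xyz":[0,0,4],"angular":[0,0,0]},{"xyz":[0,0,2],"angular":[0,0,0]}]'
python3 -m handwheel '[{"xyz":[-1,-3.2,0],"angular":[0,0,0]},{"xyz":[-1,-3.2,0],"angular":[0,0,0]},{"xyz":[-1,-3.2,0],"angular":[0,0,0]},{"xyz":[-1,-3.2,0],"angular":[0,0,0]},{"xyz":[-1,-3.2,0],"angular":[0,0,0]}]'
```

```text
time: 7.73
position: [0.5725, 0.1939, 0.2143]
tool_rot: [0.893, 1.389, -0.906]
ft_force: [1.2, 0.7, 0.6]
grip_width: 0.002
time: 8.15
position: [0.5237, 0.0427, 0.224]
tool_rot: [0.892, 1.387, -0.876]
ft_force: [0.5, -0.9, -0.3]
grip_width: 0.006
```

```bash
python3 -m handwheel '[{"xyz":[-0.8,-3.2,0],"angular":[0,0,0]},{"xyz":[-0.8,-3.2,0],"angular":[0,0,0]},{"xyz":[-0.8,-3,0],"angular":[0,0,0]},{"xyz":[0,0,0],"angular":[0,0,0]},{"xyz":[0,0,0],"angular":[0,0,0]}]'
python3 - <<'E'
from h import *
s=get_state(); print(s['position'],cv2.Rodrigues(s['tool_rot'])[0][:,0].round(3))
E
```

```text
time: 8.57
position: [0.4952, -0.0647, 0.225]
tool_rot: [0.897, 1.378, -0.889]
ft_force: [0.3, 1.1, -0.3]
grip_width: 0.005
[ 0.49516134 -0.06468796  0.22503912] [ 0.004  0.003 -1.   ]
```

```bash
python3 -m handwheel '[{"xyz":[0.1,-0.7,0],"angular":[0,0,0]},{"xyz":[0,0,0],"angular":[0,0,0]},{"xyz":[0,0,-3],"angular":[0,0,0]},{"xyz":[0,0,-2.5],"angular":[0,0,0]},{"xyz":[0,0,-1.5],"angular":[0,0,0]}]'
python3 -m handwheel '[{"xyz":[0,0,0],"angular":[0,0,0]},{"xyz":[0,0,0],"angular":[0,0,0]}]'
python3 - <<'E'
from h import *
s=get_state(); print(s['position'],cv2.Rodrigues(s['tool_rot'])[0][:,0].round(3))
E
```

```text
time: 8.98
position: [0.5012, -0.0693, 0.1578]
tool_rot: [0.895, 1.369, -0.88]
ft_force: [-0.9, 0.7, 0.1]
grip_width: 0.008
time: 9.15
position: [0.4995, -0.0662, 0.1545]
tool_rot: [0.892, 1.377, -0.878]
ft_force: [0.5, 0.3, 0.6]
grip_width: 0.005
[ 0.49948846 -0.06617936  0.15447063] [ 0.009  0.004 -1.   ]
```

```bash
python3 -m handwheel '[{"xyz":[-0.3,-0.5,-2],"angular":[-0.2,0.5,0]},{"xyz":[0,0,-2],"angular":[0,0,0]},{"xyz":[0,0,-1],"angular":[0,0,0]},{"xyz":[0,0,0],"angular":[0,0,0]},{"xyz":[0,0,0],"angular":[0,0,0]}]'
python3 - <<'E'
from h import *
s=get_state(); print(s['position'],cv2.Rodrigues(s['tool_rot'])[0][:,0].round(3))
E
```

```text
time: 9.57
position: [0.5013, -0.068, 0.1085]
tool_rot: [0.884, 1.378, -0.876]
ft_force: [0.4, -0.5, 0.2]
grip_width: 0.006
[ 0.50132362 -0.0679726   0.10851463] [ 0.009  0.    -1.   ]
```

```bash
python3 -m handwheel '[{"xyz":[-0.5,-0.4,-1.2],"angular":[0,0.5,0]},{"xyz":[0,0,-0.5],"angular":[0,0,0]},{"xyz":[0,0,0],"angular":[0,0,0]},{"xyz":[0,0,0],"angular":[0,0,0]}]'
python3 - <<'E'
from h import *
s=get_state(); print(s['position'],cv2.Rodrigues(s['tool_rot'])[0][:,0].round(3))
s=snap('scene','s5'); crop('s5',130,170,130,110,6,'c9'); print(proj(s,get_state()['position']))
E
```

```text
time: 9.9
position: [0.4983, -0.0725, 0.0933]
tool_rot: [0.881, 1.381, -0.879]
ft_force: [-0.4, -0.3, 0.1]
grip_width: 0.004
[ 0.49826173 -0.07245004  0.09331348] [ 0.004 -0.001 -1.   ]
[[210.51416289 227.33999096]]
```

View pics/c9.png

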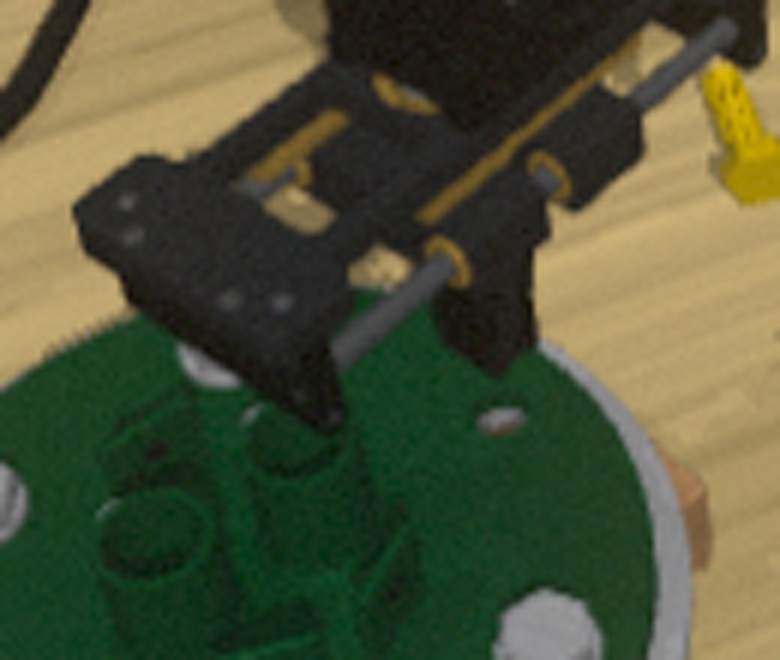

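```bash
python3 -m handwheel '[{"xyz":[-0.2,0.1,-1.0],"angular":[0,0.2,0]},{"xyz":[0,0,0],"angular":[0,0,0]},{"xyz":[0,0,0],"angular":[0,0,0]},{"xyz":[0,0,0],"angular":[0,0,0]}]'
python3 - <<'E'
from h import *
s=get_state(); print(s['position'],cv2.Rodrigues(s['tool_rot'])[0][:,0].round(3))
E
```

```text
time: 10.28
position: [0.4966, -0.0714, 0.0831]
tool_rot: [0.88, 1.383, -0.881]
ft_force: [-0.8, 0.0, -0.8]
grip_width: 0.008
[ 0.49663785 -0.07137535  0.08308459] [ 0.001 -0.001 -1.   ]
```

On target, 25 mm above the mouth. Holding now.

```bash
for i in 1 2 3 4 5 6 7 8; do python3 -m handwheel '[{"xyz":[0,0,0],"angular":[0,0,0]},{"xyz":[0,0,0],"angular":[0,0,0]},{"xyz":[0,0,0],"angular":[0,0,0]},{"xyz":[0,0,0],"angular":[0,0,0]},{"xyz":[0,0,0],"angular":[0,0,0]}]' | head -2; done
python3 - <<'E'
from h import *
s=snap('scene','s6'); crop('s6',130,170,130,110,6,'c10'); print(proj(s,get_state()['position']))
E
```

```text
time: 10.7
position: [0.497, -0.0714, 0.0835]
time: 11.12
position: [0.4972, -0.0714, 0.0837]
time: 11.53
position: [0.4972, -0.0714, 0.0837]
time: 11.95
position: [0.4972, -0.0714, 0.0837]
time: 12.37
position: [0.4972, -0.0714, 0.0837]
time: 12.78
position: [0.4972, -0.0714, 0.0837]
time: 13.2
position: [0.4972, -0.0714, 0.0837]
time: 13.62
position: [0.4972, -0.0714, 0.0837]
[[211.3709219  230.25307392]]
```

View pics/c10.png

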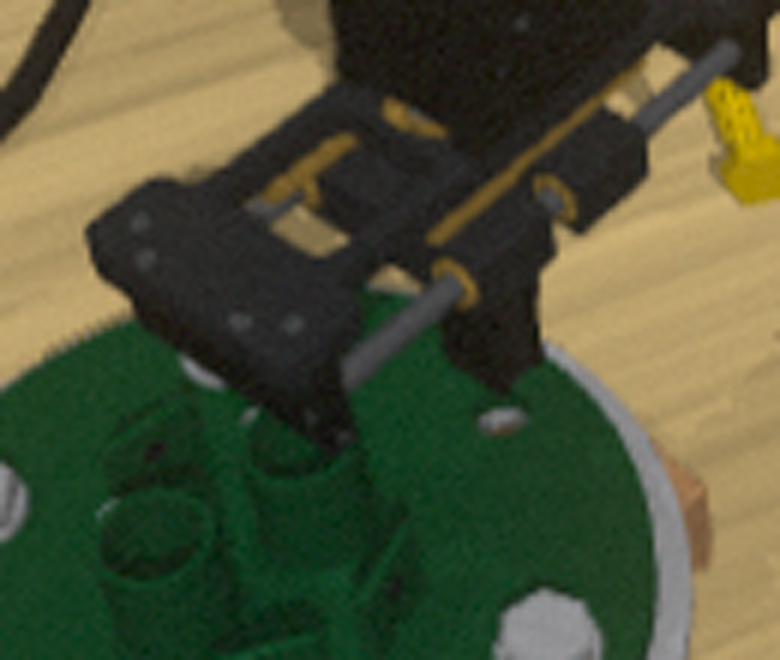

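View pics/s6.png

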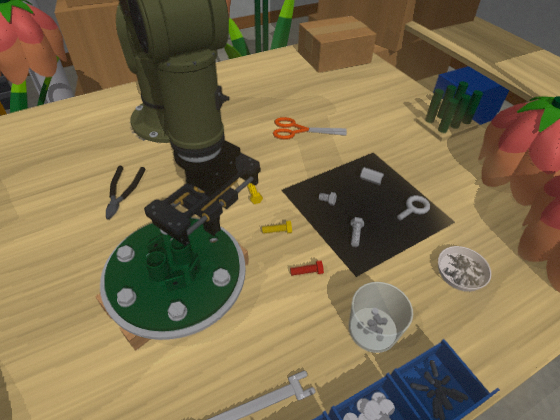

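The fingertips sit just above the hole (tip about (213,234), hole (213,240)). The bolts on the mat are where they were, and nothing has been touched. Handing in.

```bash
python3 -c "
from bench import *
print(close_job())"
```

```text
the job is handed in; nothing more can be done
None
```

The arm pointed with shut fingers, tool vertical, first at the middle of the long plain-steel bolt, then at the empty hole in the foot. I handed the job in while it was still pointing at the hole, at about 13.7 s.

- **Long bolt:** the fingertips were at (0.5795, 0.196, 0.046), about 25 mm above the shank, and held steady for about 3 s.
- **Empty hole:** the fingertips were at (0.497, -0.071, 0.084), about 26 mm above the mouth, and held steady for about 3.3 s.
- **Contact:** the wrist force read only noise in every reading (about 2.5 N at most), and the last picture shows nothing moved.
- **Disagreements:** the two cameras differed by 3–5 mm in x on both targets, so I used the mean. Triangulation put the bolt about 4 mm lower than its stated dimensions, so I took its top as z ≈ 0.021 from those. If the triangulated height is right, the fingertips were nearer 29–30 mm above the bolt, at the edge of the 2–3 cm range.

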